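# Find the canister that still rattles

## Robot

A 6-joint arm with a two-finger parallel gripper is mounted at the origin on the work surface. World frame = base frame: x ahead of the robot, y to its left, z up, the work surface at z = 0. Lengths are in m, angles in rad, forces in N, time in s.
With the tool pointing down it reaches from about 0.3 to 0.875 m from the base axis. Payload 4.2 kg.
Tool frame: the origin (TCP) lies midway between the tips of the shut fingers; the grasp point (between the pads) lies 19 mm behind it; z points along the fingers, y is the line along which they close (so a half turn about z gives the same grasp; the last joint's range is limited). The gripper opens to 85 mm and grips with 20 to 120 N. Pads are 22 mm wide; open, the fingers measure 114 mm over their backs; the gripper's body (76 mm by 85 mm) begins 54 mm behind the grasp point. The pads swing forward as they close: fully open they stand 13 mm farther back than shut.
Start: joints at [1.207, 0.32, 1.565, -0, 1.257, -0.02], TCP at [0.194, 0.541, 0.198] pointing down, gripper open.
Joint ranges: [-3.11, 3.11], [-0.84, 2.01], [0.21, 2.61], [-1.34, 4.49], [0.05, 2.63], [-2.56, 2.56]. Speed limits (rad/s): [2.57, 2.57, 3.14, 3.14, 3.14, 3.14].

## Interface

Orientations are given as a 3x3 rotation matrix whose columns are the frame's x, y, z axes.
In Python, from rig import arm gives the robot as it stands.
- The arm moves only by the tool send_rows, never from a script. Its argument "motion" is a list of rows, each an object with "travel": the shift along the tool's x, y, z in units of 0.3 m (1.0 is 0.3 m), a list of three; "delta_rot": the turn, a rotation vector about the tool's x, y, z in units of pi/4 rad (1.0 is pi/4 rad), a list of three; "jaw": the gripper's target within -1 to 1 (shut at 1, half-way at 0, fully open at -1). A call has 1 to 12 rows; each row shifts and turns the commanded pose from where the row before left it, along the tool's axes as they then stand; what a row does not reach is not made up. A row lasts 1/8 s, in which the tool goes at most 62.5 mm and 10.7 degrees, less where a joint would pass 70% of its speed; a pose out of reach is approached as far as the arm can. A call with a number of a shift or a turn outside -1 to 1 is refused whole. A call with a gripper value outside its range is refused whole. The fingers move at their own pace and stop on an object; the grip force is fixed at half the most. Time passes only in rows, so rows that do not move let the fingers close. It gives the time, the measured TCP pose, the force, the opening and the grip force at its end, in the units of the state.
- arm.get_obs(): the state, without advancing time (a new reading comes with each control period).
- arm.camera(name): name is "side" or "top" or "wrist"; returns the picture (420x560x3 uint8, red, green, blue); there is no depth.
- arm.camera_params(name): a dict with "fx", "fy", "cx", "cy" (pixels), "rvec" (rotation vector, rad) and "tvec" (3), from world to camera coordinates, as OpenCV has them. Camera axes: x right, y down, z forward; pixel columns grow to the right and rows downward; lengths in m; the calibration is good to about 2 mm. The wrist camera is an equidistant fisheye: a pixel r from the principal point sees the ray r / f radians off the axis. A picture is of the moment at which its call begins: read the wrist's pose just before it. camera_params takes no time and is no camera call; for the wrist camera it gives the pose at the moment of the call.
- arm.close_job(): hands the job in; it is judged then, once.
Trained networks look in the newest picture that a camera, given by its name, has taken for a name from the list of things; names that differ only in an ending like _2 or _b are one class to them, and where a whole thing is asked for, a point or a joint stands for the part that bears it (a point fixed in the world has none). Each returns a list of dicts, best first, with "score" (0 to 1); they miss things now and then, are a little off and sometimes report something else, mostly with a low value. They report only what shows in the picture. A call takes as long as a camera call. They do not tell look-alikes from the thing itself.
- arm.recognise(camera, name): "xyz" ([x, y, z] in m, in the coordinates of the camera as it stood for that picture, good to about 4 mm: the middle of the surface that is visible of it).
- arm.masks_of(camera, name): "mask" (420x560 bool, what is visible of it).
- arm.spot_point(camera, name): "xyz" ([x, y, z] in m, in the coordinates of the camera as it stood for that picture, good to about 4 mm: a listed point, or the origin of a listed thing).
The state is a dict: "time_s": time; "joints": joint angles; "qd": joint speeds; "joint_efforts": joint torques, N m; "eef_pos": TCP position; "tool_rot": TCP orientation; "wrist_force": force on the tool from outside, world axes, zero at the start; "torque": the same for the moment, N m; "grip_width": opening from 0.0 (shut) to 1.0 (fully open); "gripper_force": force on a finger pad.
Only numpy, scipy, OpenCV 4.12 (cv2) and the standard library are available. Lean on these libraries where they do the work, as an engineer would, in place of code of your own. Each camera call takes 0.05 s, during which the arm holds its last target. There are 200 camera calls.

## Task

One of the three emptied sample canisters under the peg rail still has a steel ball rolling about inside. Working from the robot's left to its right, take each one out, lift it a hand's breadth clear of the counter, tip it well over (about 35 degrees) and feel for rattle or weight; stand the one that still holds the ball upright on the middle of the balance pan and the two empty ones upright, wholly on the cork mat. Set them down rather than dropping them, never leave an empty one on the balance, and leave the cup, flask and hammer where they are.

Things in the scene. Friction and masses are not known exactly. Their poses are not given: they have to be found in the camera images.
- can_left_mid (a point): The robot's left (+y) canister, a closed plain aluminium cylinder, 54 mm in diameter, 80 mm tall, flat fixed lid; grip it round its sides. This point is its centre, half-way up, z along its axis. It weighs 100 to 140 g, and 135 g more if the steel ball (32 mm, hidden, rolls when tilted) is inside
- can_middle_mid (a point): The middle canister, a closed plain aluminium cylinder, 54 mm in diameter, 80 mm tall, flat fixed lid; grip it round its sides. This point is its centre, half-way up, z along its axis. It weighs 100 to 140 g, and 135 g more if the steel ball (32 mm, hidden, rolls when tilted) is inside
- can_right_mid (a point): The robot's right (-y) canister, a closed plain aluminium cylinder, 54 mm in diameter, 80 mm tall, flat fixed lid; grip it round its sides. This point is its centre, half-way up, z along its axis. It weighs 100 to 140 g, and 135 g more if the steel ball (32 mm, hidden, rolls when tilted) is inside
- rail: Birch peg rail: bar 800 mm long (y), 24 deep (x 0 to 24), 155 to 205 mm above the counter. Origin on the counter below the middle of its front face, x away from the robot. Posts at y = +-370 mm; sieve (y 258 to 342) and tongs (y -276 to -324) hang in front, 30 mm out. Canisters stand half under the bar (axis at x -6 to 0; y 110, 0, -110): come in tilted from the front, draw them out to the front
- pan_top (a point): Centre of the upper face of the balance pan, a round steel plate of 110 mm diameter, 66 mm above the counter when empty, on a white housing 150 mm (x) by 170 mm (y), 35 mm tall. The balance and the mat may change sides
- pan (a joint): How far the balance pan has sunk, in m: 0 when empty, spring of 200 N/m, stop at 0.020; about 0.004 to 0.0065 under an empty canister, about 0.0105 to 0.013 under the one with the ball
- mat: The cork mat for the empties, fixed flat on the counter: 140 mm (its x) by 240 mm (its y), 5 mm thick. Origin at the centre of its underside
- cup: White porcelain parting cup, 60 mm in diameter, 45 mm tall, stands in front between balance and mat; origin at the centre of its foot. A bystander
- flask: Glass parting flask, 76 mm in diameter and 156 mm tall with a long neck, behind the rail; origin at the centre of its foot. A bystander
- hammer: Small steel hammer with an ash handle, 220 mm long, lying behind the rail. A bystander
There are look-alikes about, which are no part of the job. What is shaped like the part that bears can_left_mid but red is not meant. What is shaped like the part that bears can_middle_mid but red is not meant.

How it is judged:
On the way, in this order (a step that is already met when the one before it is completed fails the run):
1. the left canister is tipped over by more than 24 degrees (0.42 rad) with its centre more than 100 mm above the counter (angle between can_left_mid's own z axis and vertical above 0.42 rad and height (world z) of can_left_mid above 0.1 m), for 0.1 s.
2. the middle canister is tipped over by more than 24 degrees (0.42 rad) with its centre more than 100 mm above the counter (angle between can_middle_mid's own z axis and vertical above 0.42 rad and height (world z) of can_middle_mid above 0.1 m), for 0.1 s.
3. the right canister is tipped over by more than 24 degrees (0.42 rad) with its centre more than 100 mm above the counter (angle between can_right_mid's own z axis and vertical above 0.42 rad and height (world z) of can_right_mid above 0.1 m), for 0.1 s.
At the end, for the whole second after the job is handed in: The canister with the ball stands upright (0.1 rad), at rest, within 30 mm of the pan's middle, the pan sunk 8.5 to 16 mm; the other two stand upright, at rest, on the mat, centres within 50 mm (short way) and 100 mm (long way) of its middle ((((horizontal distance between can_left_mid and pan_top below 0.03 m and angle between can_left_mid's own z axis and vertical below 0.1 rad and linear speed of can_left below 0.02 m/s) and (x of can_middle_mid in the frame of mat between -0.05 and 0.05 m and y of can_middle_mid in the frame of mat between -0.1 and 0.1 m and height (world z) of can_middle_mid below 0.05 m and angle between can_middle_mid's own z axis and vertical below 0.1 rad and linear speed of can_middle below 0.02 m/s) and (x of can_right_mid in the frame of mat between -0.05 and 0.05 m and y of can_right_mid in the frame of mat between -0.1 and 0.1 m and height (world z) of can_right_mid below 0.05 m and angle between can_right_mid's own z axis and vertical below 0.1 rad and linear speed of can_right below 0.02 m/s)) or ((horizontal distance between can_middle_mid and pan_top below 0.03 m and angle between can_middle_mid's own z axis and vertical below 0.1 rad and linear speed of can_middle below 0.02 m/s) and (x of can_left_mid in the frame of mat between -0.05 and 0.05 m and y of can_left_mid in the frame of mat between -0.1 and 0.1 m and height (world z) of can_left_mid below 0.05 m and angle between can_left_mid's own z axis and vertical below 0.1 rad and linear speed of can_left below 0.02 m/s) and (x of can_right_mid in the frame of mat between -0.05 and 0.05 m and y of can_right_mid in the frame of mat between -0.1 and 0.1 m and height (world z) of can_right_mid below 0.05 m and angle between can_right_mid's own z axis and vertical below 0.1 rad and linear speed of can_right below 0.02 m/s)) or ((horizontal distance between can_right_mid and pan_top below 0.03 m and angle between can_right_mid's own z axis and vertical below 0.1 rad and linear speed of can_right below 0.02 m/s) and (x of can_left_mid in the frame of mat between -0.05 and 0.05 m and y of can_left_mid in the frame of mat between -0.1 and 0.1 m and height (world z) of can_left_mid below 0.05 m and angle between can_left_mid's own z axis and vertical below 0.1 rad and linear speed of can_left below 0.02 m/s) and (x of can_middle_mid in the frame of mat between -0.05 and 0.05 m and y of can_middle_mid in the frame of mat between -0.1 and 0.1 m and height (world z) of can_middle_mid below 0.05 m and angle between can_middle_mid's own z axis and vertical below 0.1 rad and linear speed of can_middle below 0.02 m/s))) and value of joint pan between 0.0085 and 0.016 m); the robot touches nothing.
It fails at once if an empty canister is left on the balance pan (fingers withdrawn more than 100 mm, pan sunk less than 8.5 mm) ((horizontal distance between can_left_mid and pan_top below 0.06 m and contact force between can_left and pan above 0.3 N and distance between the grasp point and can_left_mid above 0.1 m and value of joint pan below 0.0085 m) or (horizontal distance between can_middle_mid and pan_top below 0.06 m and contact force between can_middle and pan above 0.3 N and distance between the grasp point and can_middle_mid above 0.1 m and value of joint pan below 0.0085 m) or (horizontal distance between can_right_mid and pan_top below 0.06 m and contact force between can_right and pan above 0.3 N and distance between the grasp point and can_right_mid above 0.1 m and value of joint pan below 0.0085 m)).
It fails at once if a canister is dropped or knocked about (faster than 0.5 m/s while out of the fingers) ((linear speed of can_left above 0.5 m/s and contact force between the fingers and can_left below 0.05 N) or (linear speed of can_middle above 0.5 m/s and contact force between the fingers and can_middle below 0.05 N) or (linear speed of can_right above 0.5 m/s and contact force between the fingers and can_right below 0.05 N)).
It fails at once if the cup, the flask or the hammer is moved more than 40 mm (distance of any of cup, flask, hammer from where it was at the start of the episode above 0.04 m).
It also fails if it takes over 72 s, if anything falls off the work surface, if the arm or the gripper's body presses on something with over 40 N, if the wrist force passes 120 N, or if a joint passes its speed limit or range.

## Working session

There is one attempt and no reset: what is moved stays moved. The work goes in short steps, Python scripts to look and compute and a tool call to move; the robot and the scene stay as the last step left them, time stands still between calls to the robot, and variables do not carry over. Pictures are saved under pics/ and viewed, at most 10 in all, crops included, and the job is handed in when it is done.

Besides the shell and the picture viewer there is one more tool, called after "Request:" as name(argument=value, ...), one argument or row to a line, values as JSON. send_rows: Moves the arm, as the interface text tells. Its arguments: {"type":"object","properties":{"motion":{"type":"array"}},"required":["motion"]}

```bash
mkdir -p pics; cat > h.py <<'E'
import numpy as np, cv2
from rig import arm
def w(cam,p):
    c=arm.camera_params(cam); R=cv2.Rodrigues(np.array(c['rvec'],float))[0]
    return R.T@(np.array(p)-np.array(c['tvec']).ravel())
def save(cam,name):
    im=arm.camera(cam); cv2.imwrite(f'pics/{name}.png',im[:,:,::-1]); return im
def st():
    o=arm.get_obs(); print('t',o['time_s'],'p',np.round(o['eef_pos'],4),'g',round(o['grip_width'],3),round(o['gripper_force'],2),'F',np.round(o['wrist_force'],2)); print(np.round(o['tool_rot'],3).tolist(), np.round(o['joints'],3)); return o
E
python3 - <<'E'
from h import *
st()
a=save('top','top0'); b=save('side','side0')
for cam in ('top','side'):
  for n in ('can_left_mid','can_middle_mid','can_right_mid','pan_top','mat','rail','cup','flask'):
    for r in arm.spot_point(cam,n)[:4]: print(cam,n,round(r['score'],2),np.round(w(cam,r['xyz']),3))
cv2.imwrite('pics/both0.png',np.hstack([cv2.resize(a,(400,300)),cv2.resize(b,(400,300))])[:,:,::-1])
E
```

```text
t 0.0 p [0.1936 0.5408 0.1971] g 1.004 0.0 F [ 0.12 -0.07  0.32]
[[-0.941, 0.337, -0.001], [0.337, 0.941, -0.002], [0.0, -0.002, -1.0]] [ 1.207  0.32   1.566  0.     1.257 -0.02 ]
top can_left_mid 0.87 [0.382 0.081 0.041]
top can_left_mid 0.61 [0.63  0.118 0.038]
top can_middle_mid 0.89 [0.633 0.006 0.039]
top can_middle_mid 0.74 [ 0.754 -0.271  0.04 ]
top can_right_mid 0.79 [ 0.635 -0.095  0.039]
top can_right_mid 0.17 [ 0.456 -0.028  0.005]
top pan_top 0.91 [ 0.424 -0.263  0.067]
top mat 0.69 [ 0.448  0.276 -0.002]
top cup 0.72 [ 0.455 -0.03   0.001]
top flask 0.83 [0.771 0.205 0.001]
side can_left_mid 0.7 [0.636 0.118 0.039]
side can_left_mid 0.62 [0.389 0.077 0.041]
side can_middle_mid 0.69 [0.637 0.009 0.044]
side can_middle_mid 0.58 [ 0.758 -0.269  0.036]
side can_right_mid 0.7 [ 0.63  -0.092  0.044]
side pan_top 0.77 [ 0.422 -0.263  0.068]
side mat 0.71 [0.449 0.272 0.001]
side cup 0.58 [ 0.457 -0.029  0.003]
side flask 0.91 [0.772 0.205 0.001]
```

View pics/top0.png

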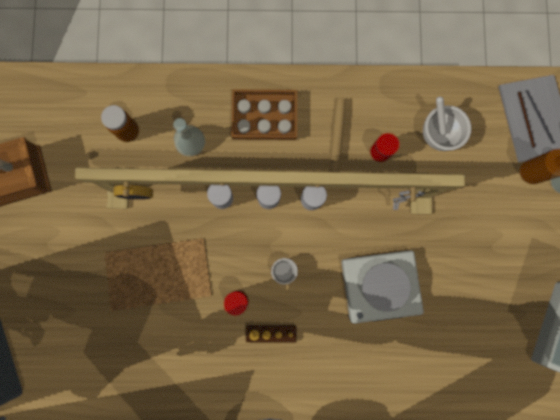

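View pics/side0.png

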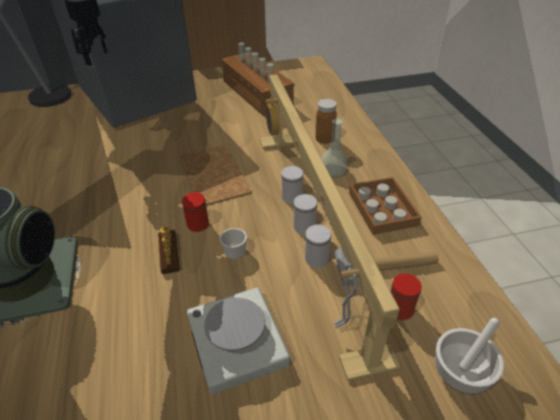

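The top view shows the mat at about px (155,275), the balance at (383,287), and the canisters at (220,194), (268,194) and (314,196). Red look-alikes stand at (235,302) and (385,147). The side view agrees with the networks' positions. I'll plan helper moves in tool axes.

```bash
cat >> h.py <<'E'
from scipy.spatial.transform import Rotation as Ro
def ori(az,t):
    return Ro.from_euler('z',az,degrees=True).as_matrix()@np.array([[-np.cos(t),0,np.sin(t)],[0,1,0],[-np.sin(t),0,-np.cos(t)]])
def plan(can,t=45,back=0,N=8,az=None,pose=None,deep=.002,show=True):
    """rows bringing grasp point to can centre, radial yaw, tilt t deg"""
    t=np.radians(t); can=np.array(can,float)
    az=np.degrees(np.arctan2(can[1],can[0])) if az is None else az
    R=ori(az,t); p=can+R[:,2]*(.019+deep-back)
    if pose is None:
        o=arm.get_obs(); pose=(np.array(o['eef_pos']),np.array(o['tool_rot']))
    p0,R0=pose
    r=Ro.from_matrix(R0.T@R).as_rotvec()/N
    S=sum((Ro.from_rotvec(r*k).as_matrix() for k in range(N)),np.zeros((3,3)))
    d=np.linalg.solve(S,R0.T@(p-p0))
    if show: print(N,'rows travel',np.round(d/.3,3).tolist(),'rot',np.round(r/(np.pi/4),3).tolist(),'-> tcp',np.round(p,3),'mm/row',round(np.linalg.norm(d)*1e3,1),'deg',round(np.degrees(np.linalg.norm(r)),1))
    return p,R
E
python3 - <<'E'
from h import *
c=(.633,.118,.045)
q=plan(c,back=.13,N=12)
q=plan(c,N=6,pose=q)
E
```

```text
12 rows travel [-0.103, -0.113, 0.058] rot [-0.022, -0.081, -0.053] -> tcp [0.557 0.104 0.122] mm/row 49.1 deg 4.5
6 rows travel [0.0, 0.0, 0.072] rot [0.0, 0.0, 0.0] -> tcp [0.648 0.121 0.03 ] mm/row 21.7 deg 0.0
```

Request:
send_rows(
  motion=[
    {"travel": [-0.103, -0.113, 0.058], "delta_rot": [-0.022, -0.081, -0.053], "jaw": -1},
    {"travel": [-0.103, -0.113, 0.058], "delta_rot": [-0.022, -0.081, -0.053], "jaw": -1},
    {"travel": [-0.103, -0.113, 0.058], "delta_rot": [-0.022, -0.081, -0.053], "jaw": -1},
    {"travel": [-0.103, -0.113, 0.058], "delta_rot": [-0.022, -0.081, -0.053], "jaw": -1},
    {"travel": [-0.103, -0.113, 0.058], "delta_rot": [-0.022, -0.081, -0.053], "jaw": -1},
    {"travel": [-0.103, -0.113, 0.058], "delta_rot": [-0.022, -0.081, -0.053], "jaw": -1},
    {"travel": [-0.103, -0.113, 0.058], "delta_rot": [-0.022, -0.081, -0.053], "jaw": -1},
    {"travel": [-0.103, -0.113, 0.058], "delta_rot": [-0.022, -0.081, -0.053], "jaw": -1},
    {"travel": [-0.103, -0.113, 0.058], "delta_rot": [-0.022, -0.081, -0.053], "jaw": -1},
    {"travel": [-0.103, -0.113, 0.058], "delta_rot": [-0.022, -0.081, -0.053], "jaw": -1},
    {"travel": [-0.103, -0.113, 0.058], "delta_rot": [-0.022, -0.081, -0.053], "jaw": -1},
    {"travel": [-0.103, -0.113, 0.058], "delta_rot": [-0.022, -0.081, -0.053], "jaw": -1},
  ],
)

```text
time_s: 2.4
eef_pos: [0.549, 0.1164, 0.1447]
tool_rot: [[-0.731, -0.156, 0.664], [-0.121, 0.988, 0.098], [-0.671, -0.009, -0.741]]
wrist_force: [-0.1, 18.0, 0.9]
grip_width: 0.998
gripper_force: 0.0
```

```bash
python3 - <<'E'
from h import *
st()
save('wrist','w1')
for r in arm.spot_point('wrist','can_left_mid')[:4]: print(round(r['score'],2),np.round(w('wrist',r['xyz']),3))
for r in arm.spot_point('wrist','rail')[:2]: print('rail',round(r['score'],2),np.round(w('wrist',r['xyz']),3))
c=(.633,.118,.045)
q=plan(c,N=6)
E
```

```text
t 2.4 p [0.549  0.1164 0.1447] g 0.998 0.0 F [-0.14 17.97  0.88]
[[-0.731, -0.156, 0.664], [-0.121, 0.988, 0.098], [-0.671, -0.009, -0.741]] [ 0.218  0.104  2.292 -1.344  0.049 -0.188]
0.89 [0.63  0.125 0.037]
6 rows travel [0.005, -0.007, 0.084] rot [-0.005, -0.01, -0.003] -> tcp [0.648 0.121 0.03 ] mm/row 25.2 deg 0.5
```

View pics/w1.png

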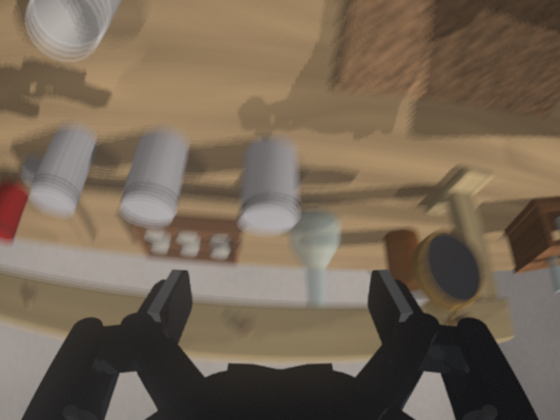

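```bash
ls; python3 - <<'E'
from h import *
o=st(); print(np.round(o['qd'],3))
E
```

```text
h.py
pics
t 2.55 p [0.55   0.1172 0.1456] g 0.999 0.0 F [-1.04  0.42 -0.14]
[[-0.731, -0.155, 0.665], [-0.119, 0.988, 0.099], [-0.672, -0.007, -0.74]] [ 0.22   0.104  2.29  -1.344  0.05  -0.184]
[ 0.044 -0.005  0.05  -0.001 -0.008  0.013]
```

```bash
cat >> h.py <<'E'
def j5(r,z,t,L1=.627,L2=.396,T=.338,h=.0625):
    t=np.radians(t); wr=r-T*np.sin(t); wz=z+T*np.cos(t)-h
    D=np.hypot(wr,wz); c=(D*D-L1*L1-L2*L2)/2/L1/L2
    if abs(c)>1: return None
    j3=np.arccos(c); j2=np.arctan2(wr,wz)-np.arctan2(L2*np.sin(j3),L1+L2*np.cos(j3))
    return np.round([j2,j3,np.pi-t-j2-j3],2)
E
python3 - <<'E'
from h import *
print(j5(.574,.197,0),j5(.562,.145,42))
for t in (45,35,30,20):
  t_=np.radians(t)
  for n,r,z in (('L',.644,.045),('up',.55,.14),('mat',.52,.05),('pan',.498,.1)):
    for b in (0,.1):
      rr=r+(.021-b)*np.sin(t_); zz=z-(.021-b)*np.cos(t_); print(t,n,b,j5(rr,zz,t))
E
```

```text
[0.32 1.57 1.26] [0.11 2.29 0.02]
45 L 0 [ 0.43  2.3  -0.37]
45 L 0.1 [ 0.22  2.36 -0.22]
45 up 0 [ 0.15  2.36 -0.15]
45 up 0.1 [-0.08  2.34  0.09]
45 mat 0 [ 0.32  2.57 -0.53]
45 mat 0.1 [ 0.05  2.58 -0.27]
45 pan 0 [ 0.16  2.53 -0.34]
45 pan 0.1 [-0.1   2.5  -0.04]
35 L 0 [ 0.41  2.16 -0.04]
35 L 0.1 [0.21 2.17 0.14]
35 up 0 [0.15 2.22 0.16]
35 up 0.1 [-0.04  2.16  0.41]
35 mat 0 [ 0.27  2.43 -0.16]
35 mat 0.1 [0.03 2.39 0.11]
35 pan 0 [0.14 2.39 0.  ]
35 pan 0.1 [-0.08  2.32  0.29]
30 L 0 [0.41 2.09 0.11]
30 L 0.1 [0.23 2.08 0.31]
30 up 0 [0.16 2.15 0.31]
30 up 0.1 [-0.01  2.08  0.55]
30 mat 0 [ 0.26  2.35 -0.  ]
30 mat 0.1 [0.05 2.3  0.27]
30 pan 0 [0.15 2.32 0.15]
30 pan 0.1 [-0.06  2.24  0.44]
20 L 0 [0.43 1.95 0.41]
20 L 0.1 [0.29 1.9  0.61]
20 up 0 [0.2  2.02 0.57]
20 up 0.1 [0.07 1.91 0.82]
20 mat 0 [0.28 2.22 0.29]
20 mat 0.1 [0.1  2.13 0.56]
20 pan 0 [0.18 2.18 0.43]
20 pan 0.1 [0.02 2.07 0.7 ]
```

```bash
python3 - <<'E'
from h import *
c=(.632,.121,.042)
q=plan(c,t=28,az=5,back=.11,N=4)
q=plan(c,t=28,az=5,N=6,pose=q)
E
```

```text
4 rows travel [-0.014, -0.004, 0.037] rot [0.011, 0.079, 0.019] -> tcp [0.59  0.117 0.121] mm/row 11.9 deg 3.7
6 rows travel [0.0, 0.0, 0.061] rot [0.0, 0.0, 0.0] -> tcp [0.642 0.122 0.023] mm/row 18.3 deg 0.0
```

Request:
send_rows(
  motion=[
    {"travel": [-0.014, -0.004, 0.037], "delta_rot": [0.011, 0.079, 0.019], "jaw": -1},
    {"travel": [-0.014, -0.004, 0.037], "delta_rot": [0.011, 0.079, 0.019], "jaw": -1},
    {"travel": [-0.014, -0.004, 0.037], "delta_rot": [0.011, 0.079, 0.019], "jaw": -1},
    {"travel": [-0.014, -0.004, 0.037], "delta_rot": [0.011, 0.079, 0.019], "jaw": -1},
    {"travel": [0, 0, 0], "delta_rot": [0, 0, 0], "jaw": -1},
  ],
)

```text
time_s: 3.18
eef_pos: [0.5812, 0.1102, 0.1332]
tool_rot: [[-0.823, -0.096, 0.56], [-0.092, 0.995, 0.036], [-0.561, -0.022, -0.828]]
wrist_force: [0.3, 0.2, -0.4]
grip_width: 1.006
gripper_force: 0.0
```

```bash
python3 - <<'E'
from h import *
o=st()
c=(.632,.121,.042)
q=plan(c,t=28,az=5,N=6)
print(j5(np.hypot(*o['eef_pos'][:2]),o['eef_pos'][2],28))
E
```

```text
t 3.175 p [0.5812 0.1102 0.1332] g 1.006 0.0 F [ 0.28  0.21 -0.43]
[[-0.823, -0.096, 0.56], [-0.092, 0.995, 0.036], [-0.561, -0.022, -0.828]] [ 0.22   0.177  2.13  -0.347  0.26  -1.144]
6 rows travel [0.003, 0.004, 0.07] rot [-0.003, 0.023, 0.004] -> tcp [0.642 0.122 0.023] mm/row 21.0 deg 1.0
[0.2  2.04 0.41]
```

Request:
send_rows(
  motion=[
    {"travel": [0.003, 0.004, 0.06], "delta_rot": [-0.003, 0.035, 0.006], "jaw": -1},
    {"travel": [0.003, 0.004, 0.06], "delta_rot": [-0.003, 0.035, 0.006], "jaw": -1},
    {"travel": [0.003, 0.004, 0.06], "delta_rot": [-0.003, 0.035, 0.006], "jaw": -1},
    {"travel": [0.003, 0.004, 0.06], "delta_rot": [-0.003, 0.035, 0.006], "jaw": -1},
    {"travel": [0, 0, 0], "delta_rot": [0, 0, 0], "jaw": -1},
  ],
)

```text
time_s: 3.8
eef_pos: [0.6133, 0.116, 0.0683]
tool_rot: [[-0.883, -0.084, 0.462], [-0.077, 0.996, 0.034], [-0.463, -0.006, -0.886]]
wrist_force: [-0.6, 0.1, 0.5]
grip_width: 0.998
gripper_force: 0.0
```

```bash
python3 - <<'E'
from h import *
o=st()
c=(.632,.121,.042)
q=plan(c,t=28,az=5,N=3)
save('wrist','w2')
for r in arm.spot_point('wrist','can_left_mid')[:4]: print(round(r['score'],2),np.round(w('wrist',r['xyz']),3))
E
```

```text
t 3.8 p [0.6133 0.116  0.0683] g 0.998 0.0 F [-0.64  0.08  0.5 ]
[[-0.883, -0.084, 0.462], [-0.077, 0.996, 0.034], [-0.463, -0.006, -0.886]] [ 0.202  0.333  2.049 -0.212  0.287 -1.266]
3 rows travel [-0.005, 0.004, 0.059] rot [-0.003, -0.003, 0.0] -> tcp [0.642 0.122 0.023] mm/row 17.8 deg 0.2
0.58 [0.626 0.125 0.036]
```

View pics/w2.png

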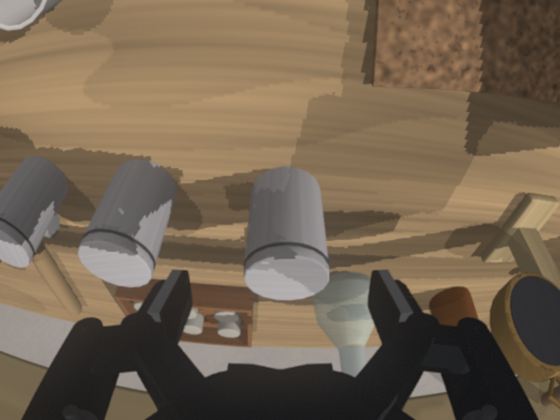

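The left canister (px about (286,235)) is centred between the fingers at px 180 and 380. Going in to grasp it.

Request:
send_rows(
  motion=[
    {"travel": [-0.003, 0.005, 0.06], "delta_rot": [0, 0, 0], "jaw": -1},
    {"travel": [-0.003, 0.005, 0.06], "delta_rot": [0, 0, 0], "jaw": -1},
    {"travel": [-0.003, 0.005, 0.055], "delta_rot": [0, 0, 0], "jaw": -1},
    {"travel": [0, 0, 0], "delta_rot": [0, 0, 0], "jaw": -1},
    {"travel": [0, 0, 0], "delta_rot": [0, 0, 0], "jaw": 1},
    {"travel": [0, 0, 0], "delta_rot": [0, 0, 0], "jaw": 1},
    {"travel": [0, 0, 0], "delta_rot": [0, 0, 0], "jaw": 1},
    {"travel": [0, 0, 0], "delta_rot": [0, 0, 0], "jaw": 1},
    {"travel": [0, 0, 0], "delta_rot": [0, 0, 0], "jaw": 1},
    {"travel": [0, 0, 0], "delta_rot": [0, 0, 0], "jaw": 1},
  ],
)

```text
time_s: 5.15
eef_pos: [0.6414, 0.1224, 0.0256]
tool_rot: [[-0.881, -0.084, 0.466], [-0.076, 0.996, 0.035], [-0.467, -0.005, -0.884]]
wrist_force: [-4.1, -0.3, 6.3]
grip_width: 0.591
gripper_force: 62.8
```

```bash
python3 - <<'E'
from h import *
o=st()
E
```

```text
t 5.15 p [0.6414 0.1224 0.0256] g 0.591 62.79 F [-4.14 -0.3   6.26]
[[-0.881, -0.084, 0.466], [-0.076, 0.996, 0.035], [-0.467, -0.005, -0.884]] [ 0.203  0.433  2.031 -0.302  0.203 -1.172]
```

Request:
send_rows(
  motion=[
    {"travel": [0.02, 0, -0.045], "delta_rot": [0, 0, 0], "jaw": 1},
    {"travel": [0.04, 0, -0.09], "delta_rot": [0, 0, 0], "jaw": 1},
    {"travel": [0.04, 0, -0.09], "delta_rot": [0, 0, 0], "jaw": 1},
    {"travel": [0.04, 0, -0.09], "delta_rot": [0, 0, 0], "jaw": 1},
    {"travel": [0.03, 0, -0.09], "delta_rot": [0, 0, 0], "jaw": 1},
    {"travel": [0.01, 0, -0.07], "delta_rot": [0, 0, 0], "jaw": 1},
    {"travel": [0, 0, 0], "delta_rot": [0, 0, 0], "jaw": 1},
    {"travel": [0, 0, 0], "delta_rot": [0, 0, 0], "jaw": 1},
  ],
)

```text
time_s: 6.15
eef_pos: [0.5268, 0.113, 0.1248]
tool_rot: [[-0.882, -0.083, 0.463], [-0.076, 0.996, 0.034], [-0.464, -0.005, -0.886]]
wrist_force: [0.1, -0.3, -2.7]
grip_width: 0.585
gripper_force: 62.9
```

```bash
python3 - <<'E'
from h import *
o=st(); print(o['torque'])
E
```

```text
t 6.15 p [0.5268 0.113  0.1248] g 0.585 62.94 F [ 0.07 -0.34 -2.72]
[[-0.882, -0.083, 0.463], [-0.076, 0.996, 0.034], [-0.464, -0.005, -0.886]] [ 0.24   0.131  2.149 -0.204  0.392 -1.245]
[ 0.02733661  0.47942356 -0.01253472]
```

Request:
send_rows(
  motion=[
    {"travel": [0, 0, -0.02], "delta_rot": [0, 0.12, 0], "jaw": 1},
    {"travel": [0, 0, -0.02], "delta_rot": [0, 0.15, 0], "jaw": 1},
    {"travel": [0, 0, -0.02], "delta_rot": [0, 0.15, 0], "jaw": 1},
    {"travel": [0, 0, 0], "delta_rot": [0, 0.15, 0], "jaw": 1},
    {"travel": [0, 0, 0], "delta_rot": [0, 0.15, 0], "jaw": 1},
    {"travel": [0, 0, 0], "delta_rot": [0, 0.12, 0], "jaw": 1},
    {"travel": [0, 0, 0], "delta_rot": [0, 0, 0], "jaw": 1},
    {"travel": [0, 0, 0], "delta_rot": [0, 0, 0], "jaw": 1},
    {"travel": [0, 0, 0], "delta_rot": [0, 0, 0], "jaw": 1},
  ],
)

```text
time_s: 7.28
eef_pos: [0.5199, 0.1127, 0.1422]
tool_rot: [[-0.981, -0.084, -0.173], [-0.082, 0.996, -0.02], [0.174, -0.005, -0.985]]
wrist_force: [0.7, 0.1, -3.2]
grip_width: 0.588
gripper_force: 63.2
```

```bash
python3 - <<'E'
from h import *
F=[]
for i in range(4):
    arm.camera('wrist'); o=arm.get_obs(); F.append(np.r_[o['wrist_force'],o['torque']])
print(np.round(np.mean(F,0),3),np.round(np.std(F,0),3))
o=st(); save('side','s1')
for cam in ('side',):
  for r in arm.spot_point(cam,'can_left_mid')[:3]: print(round(r['score'],2),np.round(w(cam,r['xyz']),3))
E
```

```text
[ 0.102 -0.417 -2.464  0.018 -0.173 -0.018] [0.251 0.365 0.526 0.029 0.026 0.032]
t 7.475 p [0.5204 0.1128 0.1426] g 0.591 63.18 F [-0.   -0.78 -2.28]
[[-0.981, -0.084, -0.173], [-0.082, 0.996, -0.02], [0.174, -0.005, -0.985]] [ 0.184  0.391  1.615  0.013  1.31  -1.475]
0.89 [0.387 0.081 0.04 ]
0.82 [0.525 0.11  0.16 ]
```

View pics/s1.png

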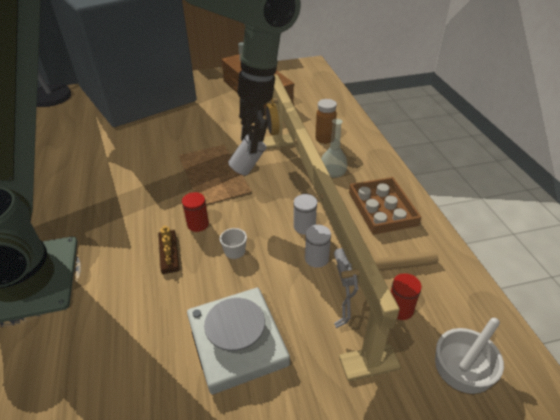

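The side view shows the left canister held clear at px (245,155) and plainly tipped over. Its weight is about 2.5 N, so it holds the ball and goes to the balance.

```bash
python3 - <<'E'
from h import *
c=np.array((.423,-.263,.111))
q=plan(c+[0,0,.05],t=27.7,az=-24,N=12)
q=plan(c+[0,0,.005],t=27.7,az=-24,N=3,pose=q)
E
```

```text
12 rows travel [0.01, -0.109, 0.002] rot [0.008, -0.068, 0.054] -> tcp [ 0.432 -0.267  0.142] mm/row 32.8 deg 3.9
3 rows travel [0.023, 0.0, 0.044] rot [0.0, 0.0, 0.0] -> tcp [ 0.432 -0.267  0.097] mm/row 15.0 deg 0.0
```

Request:
send_rows(
  motion=[
    {"travel": [0.01, -0.109, 0.002], "delta_rot": [0.008, -0.068, 0.054], "jaw": 1},
    {"travel": [0.01, -0.109, 0.002], "delta_rot": [0.008, -0.068, 0.054], "jaw": 1},
    {"travel": [0.01, -0.109, 0.002], "delta_rot": [0.008, -0.068, 0.054], "jaw": 1},
    {"travel": [0.01, -0.109, 0.002], "delta_rot": [0.008, -0.068, 0.054], "jaw": 1},
    {"travel": [0.01, -0.109, 0.002], "delta_rot": [0.008, -0.068, 0.054], "jaw": 1},
    {"travel": [0.01, -0.109, 0.002], "delta_rot": [0.008, -0.068, 0.054], "jaw": 1},
    {"travel": [0.01, -0.109, 0.002], "delta_rot": [0.008, -0.068, 0.054], "jaw": 1},
    {"travel": [0.01, -0.109, 0.002], "delta_rot": [0.008, -0.068, 0.054], "jaw": 1},
    {"travel": [0.01, -0.109, 0.002], "delta_rot": [0.008, -0.068, 0.054], "jaw": 1},
    {"travel": [0.01, -0.109, 0.002], "delta_rot": [0.008, -0.068, 0.054], "jaw": 1},
    {"travel": [0.01, -0.109, 0.002], "delta_rot": [0.008, -0.068, 0.054], "jaw": 1},
    {"travel": [0.01, -0.109, 0.002], "delta_rot": [0.008, -0.068, 0.054], "jaw": 1},
  ],
)

```text
time_s: 9.07
eef_pos: [0.4288, -0.2672, 0.1432]
tool_rot: [[-0.808, 0.41, 0.423], [0.363, 0.912, -0.192], [-0.464, -0.002, -0.886]]
wrist_force: [-0.0, -0.4, -3.0]
grip_width: 0.59
gripper_force: 63.1
```

Request:
send_rows(
  motion=[
    {"travel": [0, 0, 0], "delta_rot": [0, 0, 0], "jaw": 1},
    {"travel": [0, 0, 0], "delta_rot": [0, 0, 0], "jaw": 1},
  ],
)

```text
time_s: 9.32
eef_pos: [0.4297, -0.2664, 0.1432]
tool_rot: [[-0.809, 0.409, 0.421], [0.362, 0.912, -0.191], [-0.463, -0.002, -0.887]]
wrist_force: [-0.4, -0.5, -1.6]
grip_width: 0.587
gripper_force: 63.4
```

```bash
python3 - <<'E'
from h import *
o=st(); save('side','s2')
for r in arm.spot_point('side','can_left_mid')[:3]: print(round(r['score'],2),np.round(w('side',r['xyz']),3))
c=np.array((.423,-.263,.111))
plan(c+[0,0,.005],t=27.7,az=-24,N=4)
E
```

```text
t 9.325 p [ 0.4297 -0.2664  0.1432] g 0.587 63.42 F [-0.42 -0.46 -1.57]
[[-0.809, 0.409, 0.421], [0.362, 0.912, -0.191], [-0.463, -0.002, -0.887]] [-0.65   0.053  2.18   0.239  0.449 -1.99 ]
0.79 [ 0.421 -0.265  0.157]
0.66 [0.387 0.079 0.044]
4 rows travel [0.016, -0.0, 0.035] rot [-0.001, -0.001, -0.0] -> tcp [ 0.432 -0.267  0.097] mm/row 11.5 deg 0.0
```

View pics/s2.png

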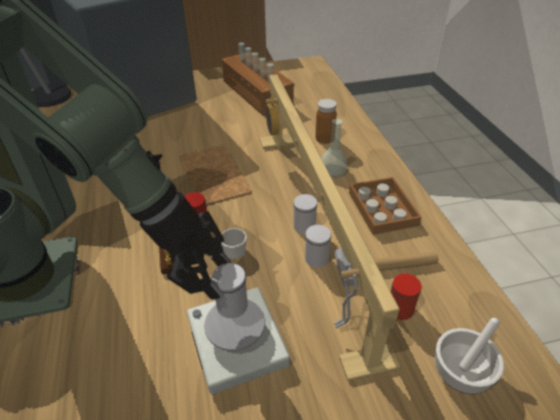

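The canister hangs upright over the pan at px (232,290). Lowering it gently.

Request:
send_rows(
  motion=[
    {"travel": [0.018, 0, 0.034], "delta_rot": [0, 0, 0], "jaw": 1},
    {"travel": [0.018, 0, 0.034], "delta_rot": [0, 0, 0], "jaw": 1},
    {"travel": [0.018, 0, 0.034], "delta_rot": [0, 0, 0], "jaw": 1},
    {"travel": [0.018, 0, 0.034], "delta_rot": [0, 0, 0], "jaw": 1},
    {"travel": [0.006, 0, 0.012], "delta_rot": [0, 0, 0], "jaw": 1},
    {"travel": [0.006, 0, 0.012], "delta_rot": [0, 0, 0], "jaw": 1},
    {"travel": [0.006, 0, 0.012], "delta_rot": [0, 0, 0], "jaw": 1},
    {"travel": [0, 0, 0], "delta_rot": [0, 0, 0], "jaw": 1},
    {"travel": [0, 0, 0], "delta_rot": [0, 0, 0], "jaw": 1},
  ],
)

```text
time_s: 10.55
eef_pos: [0.4299, -0.2669, 0.0852]
tool_rot: [[-0.809, 0.409, 0.422], [0.362, 0.912, -0.192], [-0.464, -0.002, -0.886]]
wrist_force: [-1.0, 1.0, -1.4]
grip_width: 0.591
gripper_force: 63.4
```

```bash
python3 - <<'E'
from h import *
F=[]
for i in range(4):
    arm.camera('top'); F.append(arm.get_obs()['wrist_force'])
print(np.mean(F,0)); st()
E
```

```text
[-0.86738169  0.1804717  -0.99790603]
t 10.75 p [ 0.4299 -0.2669  0.0851] g 0.587 63.5 F [-0.7   1.09 -1.54]
[[-0.809, 0.409, 0.422], [0.362, 0.912, -0.192], [-0.464, -0.002, -0.886]] [-0.65   0.148  2.269  0.392  0.273 -2.154]
```

Request:
send_rows(
  motion=[
    {"travel": [0.005, 0, 0.01], "delta_rot": [0, 0, 0], "jaw": 1},
    {"travel": [0.003, 0, 0.005], "delta_rot": [0, 0, 0], "jaw": 1},
    {"travel": [0, 0, 0], "delta_rot": [0, 0, 0], "jaw": 1},
    {"travel": [0, 0, 0], "delta_rot": [0, 0, 0], "jaw": 0.0},
    {"travel": [0, 0, 0], "delta_rot": [0, 0, 0], "jaw": -0.5},
    {"travel": [0, 0, 0], "delta_rot": [0, 0, 0], "jaw": -1},
    {"travel": [0, 0, 0], "delta_rot": [0, 0, 0], "jaw": -1},
    {"travel": [0, 0, 0], "delta_rot": [0, 0, 0], "jaw": -1},
    {"travel": [0, 0, -0.05], "delta_rot": [0, 0, 0], "jaw": -1},
    {"travel": [0, 0, -0.08], "delta_rot": [0, 0, 0], "jaw": -1},
    {"travel": [0, 0, -0.08], "delta_rot": [0, 0, 0], "jaw": -1},
  ],
)

```text
time_s: 12.12
eef_pos: [0.4027, -0.2545, 0.136]
tool_rot: [[-0.809, 0.409, 0.421], [0.362, 0.912, -0.191], [-0.463, -0.002, -0.887]]
wrist_force: [-0.2, -0.2, 1.1]
grip_width: 0.996
gripper_force: 0.0
```

```bash
python3 - <<'E'
from h import *
st(); save('side','s3')
for cam in ('side','top'):
  if cam=='top': arm.camera('top')
  for n in ('can_left_mid','pan_top'):
    for r in arm.spot_point(cam,n)[:2]: print(cam,n,round(r['score'],2),np.round(w(cam,r['xyz']),3))
c=(.632,.008,.044)
q=plan(c,t=28,az=2,back=.13,N=12)
q=plan(c,t=28,az=2,back=.0,N=6,pose=q)
E
```

```text
t 12.125 p [ 0.4027 -0.2545  0.136 ] g 0.996 0.0 F [-0.22 -0.2   1.11]
[[-0.809, 0.409, 0.421], [0.362, 0.912, -0.191], [-0.463, -0.002, -0.887]] [-0.671  0.016  2.242  0.274  0.428 -2.043]
side can_left_mid 0.83 [ 0.425 -0.265  0.093]
side can_left_mid 0.76 [0.388 0.08  0.041]
side pan_top 0.7 [ 0.421 -0.26   0.056]
top can_left_mid 0.93 [0.384 0.077 0.04 ]
top can_left_mid 0.9 [ 0.418 -0.263  0.092]
top pan_top 0.78 [ 0.421 -0.26   0.057]
12 rows travel [-0.03, 0.082, 0.014] rot [-0.023, -0.001, -0.043] -> tcp [0.581 0.006 0.14 ] mm/row 26.5 deg 2.2
6 rows travel [-0.0, -0.0, 0.072] rot [0.0, 0.0, 0.0] -> tcp [0.642 0.008 0.025] mm/row 21.7 deg 0.0
```

View pics/s3.png

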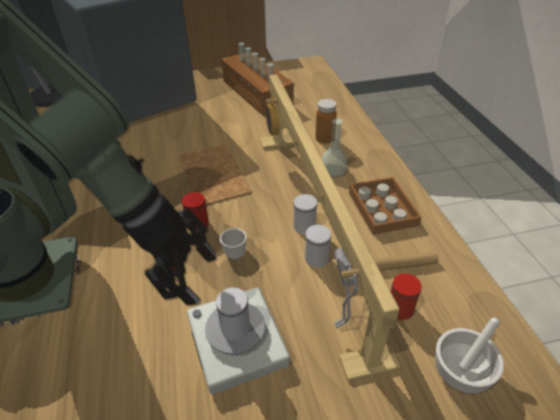

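Canister stands upright at the pan's middle (px (233,312)), its midpoint at z = 92 mm, so the pan has sunk about 13 mm. Now the middle one.

```bash
python3 - <<'E'
from h import *
o=arm.get_obs(); R=np.array(o['tool_rot']); p=np.array(o['eef_pos'])+R[:,2]*(-.048)
c=(.632,.008,.044)
q=plan(c,t=28,az=2,back=.11,N=10,pose=(p,R))
q=plan(c,t=28,az=2,back=.0,N=6,pose=q)
E
```

```text
10 rows travel [-0.036, 0.098, 0.039] rot [-0.027, -0.001, -0.051] -> tcp [0.59  0.007 0.123] mm/row 33.4 deg 2.6
6 rows travel [-0.0, -0.0, 0.061] rot [0.0, 0.0, 0.0] -> tcp [0.642 0.008 0.025] mm/row 18.3 deg 0.0
```

Request:
send_rows(
  motion=[
    {"travel": [0, 0, -0.08], "delta_rot": [0, 0, 0], "jaw": -1},
    {"travel": [0, 0, -0.08], "delta_rot": [0, 0, 0], "jaw": -1},
    {"travel": [-0.036, 0.098, 0.039], "delta_rot": [-0.027, -0.001, -0.051], "jaw": -1},
    {"travel": [-0.036, 0.098, 0.039], "delta_rot": [-0.027, -0.001, -0.051], "jaw": -1},
    {"travel": [-0.036, 0.098, 0.039], "delta_rot": [-0.027, -0.001, -0.051], "jaw": -1},
    {"travel": [-0.036, 0.098, 0.039], "delta_rot": [-0.027, -0.001, -0.051], "jaw": -1},
    {"travel": [-0.036, 0.098, 0.039], "delta_rot": [-0.027, -0.001, -0.051], "jaw": -1},
    {"travel": [-0.036, 0.098, 0.039], "delta_rot": [-0.027, -0.001, -0.051], "jaw": -1},
    {"travel": [-0.036, 0.098, 0.039], "delta_rot": [-0.027, -0.001, -0.051], "jaw": -1},
    {"travel": [-0.036, 0.098, 0.039], "delta_rot": [-0.027, -0.001, -0.051], "jaw": -1},
    {"travel": [-0.036, 0.098, 0.039], "delta_rot": [-0.027, -0.001, -0.051], "jaw": -1},
    {"travel": [-0.036, 0.098, 0.039], "delta_rot": [-0.027, -0.001, -0.051], "jaw": -1},
  ],
)

```text
time_s: 13.92
eef_pos: [0.5915, 0.0081, 0.1227]
tool_rot: [[-0.884, -0.033, 0.467], [-0.03, 0.999, 0.015], [-0.467, -0.001, -0.884]]
wrist_force: [1.0, -0.6, 0.1]
grip_width: 1.002
gripper_force: 0.0
```

Request:
send_rows(
  motion=[
    {"travel": [0, 0, 0], "delta_rot": [0, 0, 0], "jaw": -1},
  ],
)

```text
time_s: 14.05
eef_pos: [0.5915, 0.0083, 0.1226]
tool_rot: [[-0.884, -0.034, 0.467], [-0.03, 0.999, 0.015], [-0.467, -0.001, -0.884]]
wrist_force: [0.2, 0.8, -1.1]
grip_width: 1.003
gripper_force: 0.0
```

```bash
python3 - <<'E'
from h import *
st(); arm.camera('wrist')
for n in ('can_middle_mid','can_right_mid'):
  for r in arm.spot_point('wrist',n)[:3]: print(n,round(r['score'],2),np.round(w('wrist',r['xyz']),3))
c=(.632,.008,.044)
q=plan(c,t=28,az=2,back=.0,N=6)
E
```

```text
t 14.05 p [0.5915 0.0083 0.1226] g 1.003 0.0 F [ 0.16  0.82 -1.08]
[[-0.884, -0.034, 0.467], [-0.03, 0.999, 0.015], [-0.467, -0.001, -0.884]] [-0.02   0.208  2.055  0.063  0.393 -1.677]
can_middle_mid 0.64 [ 0.753 -0.274  0.042]
can_middle_mid 0.58 [0.632 0.002 0.036]
can_right_mid 0.73 [ 0.631 -0.101  0.042]
6 rows travel [0.0, 0.0, 0.062] rot [-0.001, -0.0, -0.001] -> tcp [0.642 0.008 0.025] mm/row 18.5 deg 0.0
```

Request:
send_rows(
  motion=[
    {"travel": [0, -0.002, 0.062], "delta_rot": [0, 0, 0], "jaw": -1},
    {"travel": [0, -0.002, 0.062], "delta_rot": [0, 0, 0], "jaw": -1},
    {"travel": [0, -0.002, 0.062], "delta_rot": [0, 0, 0], "jaw": -1},
    {"travel": [0, -0.002, 0.062], "delta_rot": [0, 0, 0], "jaw": -1},
    {"travel": [0, -0.002, 0.062], "delta_rot": [0, 0, 0], "jaw": -1},
    {"travel": [0, 0, 0.06], "delta_rot": [0, 0, 0], "jaw": -1},
    {"travel": [0, 0, 0], "delta_rot": [0, 0, 0], "jaw": -1},
    {"travel": [0, 0, 0], "delta_rot": [0, 0, 0], "jaw": 1},
    {"travel": [0, 0, 0], "delta_rot": [0, 0, 0], "jaw": 1},
    {"travel": [0, 0, 0], "delta_rot": [0, 0, 0], "jaw": 1},
    {"travel": [0, 0, 0], "delta_rot": [0, 0, 0], "jaw": 1},
    {"travel": [0, 0, 0], "delta_rot": [0, 0, 0], "jaw": 1},
  ],
)

```text
time_s: 15.7
eef_pos: [0.6442, 0.0056, 0.0281]
tool_rot: [[-0.881, -0.032, 0.472], [-0.029, 0.999, 0.014], [-0.472, -0.001, -0.881]]
wrist_force: [-2.6, 1.6, 5.7]
grip_width: 0.595
gripper_force: 60.2
```

```bash
python3 - <<'E'
from h import *
st()
E
```

```text
t 15.7 p [0.6442 0.0056 0.0281] g 0.595 60.17 F [-2.63  1.63  5.7 ]
[[-0.881, -0.032, 0.472], [-0.029, 0.999, 0.014], [-0.472, -0.001, -0.881]] [-0.023  0.417  2.057  0.138  0.177 -1.755]
```

Request:
send_rows(
  motion=[
    {"travel": [0.02, 0, -0.045], "delta_rot": [0, 0, 0], "jaw": 1},
    {"travel": [0.04, 0, -0.09], "delta_rot": [0, 0, 0], "jaw": 1},
    {"travel": [0.04, 0, -0.09], "delta_rot": [0, 0, 0], "jaw": 1},
    {"travel": [0.04, 0, -0.09], "delta_rot": [0, 0, 0], "jaw": 1},
    {"travel": [0.03, 0, -0.09], "delta_rot": [0, 0, 0], "jaw": 1},
    {"travel": [0.01, 0, -0.09], "delta_rot": [0, 0, 0], "jaw": 1},
    {"travel": [0, 0, -0.02], "delta_rot": [0, 0.12, 0], "jaw": 1},
    {"travel": [0, 0, -0.02], "delta_rot": [0, 0.15, 0], "jaw": 1},
    {"travel": [0, 0, -0.02], "delta_rot": [0, 0.15, 0], "jaw": 1},
    {"travel": [0, 0, 0], "delta_rot": [0, 0.15, 0], "jaw": 1},
    {"travel": [0, 0, 0], "delta_rot": [0, 0.15, 0], "jaw": 1},
    {"travel": [0, 0, 0], "delta_rot": [0, 0.12, 0], "jaw": 1},
  ],
)

```text
time_s: 17.2
eef_pos: [0.5186, 0.0015, 0.1491]
tool_rot: [[-0.984, -0.031, -0.173], [-0.03, 1.0, -0.007], [0.174, -0.001, -0.985]]
wrist_force: [0.1, 0.5, -1.1]
grip_width: 0.594
gripper_force: 61.0
```

Request:
send_rows(
  motion=[
    {"travel": [0, 0, 0], "delta_rot": [0, 0, 0], "jaw": 1},
    {"travel": [0, 0, 0], "delta_rot": [0, 0, 0], "jaw": 1},
    {"travel": [0, 0, 0], "delta_rot": [0, 0, 0], "jaw": 1},
  ],
)

```text
time_s: 17.58
eef_pos: [0.5181, 0.0016, 0.1493]
tool_rot: [[-0.985, -0.031, -0.169], [-0.031, 1.0, -0.007], [0.17, -0.001, -0.986]]
wrist_force: [-0.8, 0.0, -0.6]
grip_width: 0.594
gripper_force: 61.0
```

```bash
python3 - <<'E'
from h import *
F=[]
for i in range(8):
    arm.camera('side'); o=arm.get_obs(); F.append(np.r_[o['wrist_force'],o['torque']])
print(np.round(np.mean(F,0),3),np.round(np.std(F,0),3))
o=st(); im=arm.camera('top')
for r in arm.spot_point('side','can_middle_mid')[:3]: print('side',round(r['score'],2),np.round(w('side',r['xyz']),3))
# mat orientation from mask
m=arm.masks_of('top','mat')[0]; print(m['score'])
c=arm.camera_params('top'); Rc=cv2.Rodrigues(np.array(c['rvec'],float))[0]; tc=np.array(c['tvec']).ravel(); O=-Rc.T@tc
cn,_=cv2.findContours(m['mask'].astype(np.uint8),cv2.RETR_EXTERNAL,cv2.CHAIN_APPROX_NONE); k=max(cn,key=cv2.contourArea)
for u,v in cv2.boxPoints(cv2.minAreaRect(k)):
    d=Rc.T@np.array([(u-c['cx'])/c['fx'],(v-c['cy'])/c['fy'],1]); s=(.005-O[2])/d[2]; print((u,v),np.round(O+s*d,3))
E
```

```text
[ 0.17   0.223 -0.907  0.014 -0.126 -0.013] [0.413 0.461 0.371 0.022 0.007 0.035]
t 17.975 p [0.5192 0.0017 0.149 ] g 0.593 61.01 F [ 0.2   0.52 -0.24]
[[-0.985, -0.031, -0.17], [-0.031, 1.0, -0.007], [0.17, -0.001, -0.985]] [-0.013  0.364  1.639 -0.009  1.309 -1.612]
side 0.81 [0.524 0.003 0.167]
side 0.6 [ 0.756 -0.266  0.04 ]
0.89
(np.float32(102.74768), np.float32(252.68417)) [0.498 0.404 0.005]
(np.float32(204.02795), np.float32(237.79001)) [0.535 0.162 0.005]
(np.float32(212.5885), np.float32(296.00168)) [0.396 0.138 0.005]
(np.float32(111.30823), np.float32(310.89584)) [0.36  0.378 0.005]
```

```bash
python3 - <<'E'
from h import *
c=np.array((.440,.322,.0516))
q=plan(c+[0,0,.05],t=28.2,az=45,N=12)
q=plan(c+[0,0,.004],t=28.2,az=45,N=4,pose=q)
E
```

```text
12 rows travel [-0.012, 0.092, 0.024] rot [-0.013, -0.067, -0.08] -> tcp [0.447 0.329 0.083] mm/row 28.9 deg 4.7
4 rows travel [0.018, 0.0, 0.034] rot [0.0, 0.0, 0.0] -> tcp [0.447 0.329 0.037] mm/row 11.5 deg 0.0
```

Request:
send_rows(
  motion=[
    {"travel": [-0.012, 0.092, 0.024], "delta_rot": [-0.013, -0.067, -0.08], "jaw": 1},
    {"travel": [-0.012, 0.092, 0.024], "delta_rot": [-0.013, -0.067, -0.08], "jaw": 1},
    {"travel": [-0.012, 0.092, 0.024], "delta_rot": [-0.013, -0.067, -0.08], "jaw": 1},
    {"travel": [-0.012, 0.092, 0.024], "delta_rot": [-0.013, -0.067, -0.08], "jaw": 1},
    {"travel": [-0.012, 0.092, 0.024], "delta_rot": [-0.013, -0.067, -0.08], "jaw": 1},
    {"travel": [-0.012, 0.092, 0.024], "delta_rot": [-0.013, -0.067, -0.08], "jaw": 1},
    {"travel": [-0.012, 0.092, 0.024], "delta_rot": [-0.013, -0.067, -0.08], "jaw": 1},
    {"travel": [-0.012, 0.092, 0.024], "delta_rot": [-0.013, -0.067, -0.08], "jaw": 1},
    {"travel": [-0.012, 0.092, 0.024], "delta_rot": [-0.013, -0.067, -0.08], "jaw": 1},
    {"travel": [-0.012, 0.092, 0.024], "delta_rot": [-0.013, -0.067, -0.08], "jaw": 1},
    {"travel": [-0.012, 0.092, 0.024], "delta_rot": [-0.013, -0.067, -0.08], "jaw": 1},
    {"travel": [-0.012, 0.092, 0.024], "delta_rot": [-0.013, -0.067, -0.08], "jaw": 1},
  ],
)

```text
time_s: 19.62
eef_pos: [0.4463, 0.328, 0.084]
tool_rot: [[-0.623, -0.706, 0.336], [-0.623, 0.708, 0.333], [-0.473, -0.001, -0.881]]
wrist_force: [-0.3, 0.3, -1.0]
grip_width: 0.589
gripper_force: 61.3
```

Request:
send_rows(
  motion=[
    {"travel": [0, 0, 0], "delta_rot": [0, 0, 0], "jaw": 1},
  ],
)

```text
time_s: 19.75
eef_pos: [0.4445, 0.3273, 0.0828]
tool_rot: [[-0.626, -0.706, 0.332], [-0.623, 0.708, 0.332], [-0.469, 0.001, -0.883]]
wrist_force: [0.2, 0.3, -0.4]
grip_width: 0.592
gripper_force: 61.6
```

```bash
python3 - <<'E'
from h import *
st(); arm.camera('side')
for r in arm.spot_point('side','can_middle_mid')[:3]: print('side',round(r['score'],2),np.round(w('side',r['xyz']),3))
c=np.array((.440,.322,.0516))
q=plan(c+[0,0,.003],t=28.2,az=45,N=4)
E
```

```text
t 19.75 p [0.4445 0.3273 0.0828] g 0.592 61.56 F [ 0.15  0.3  -0.35]
[[-0.626, -0.706, 0.332], [-0.623, 0.708, 0.332], [-0.469, 0.001, -0.883]] [ 0.542  0.216  2.185  0.411  0.287 -2.181]
side 0.75 [ 0.756 -0.269  0.042]
side 0.66 [0.443 0.325 0.099]
4 rows travel [0.018, 0.001, 0.036] rot [-0.001, -0.0, -0.001] -> tcp [0.447 0.329 0.036] mm/row 12.1 deg 0.1
```

```bash
python3 - <<'E'
from h import *
c=np.array((.440,.322,.0516))
q=plan(c+[0,0,.003],t=28.2,az=38.5,N=5)
print(j5(np.hypot(*q[0][:2]),q[0][2],28.2))
c=np.array((.455,.22,.0516))
q=plan(c,t=28.2,az=28,N=5,show=False)
print(j5(np.hypot(*q[0][:2]),q[0][2],28.2))
E
```

```text
5 rows travel [0.015, 0.0, 0.029] rot [0.013, -0.0, 0.025] -> tcp [0.448 0.328 0.036] mm/row 9.7 deg 1.3
[0.29 2.27 0.09]
[0.25 2.36 0.05]
```

Request:
send_rows(
  motion=[
    {"travel": [0.015, 0, 0.029], "delta_rot": [0.013, 0, 0.025], "jaw": 1},
    {"travel": [0.015, 0, 0.029], "delta_rot": [0.013, 0, 0.025], "jaw": 1},
    {"travel": [0.015, 0, 0.029], "delta_rot": [0.013, 0, 0.025], "jaw": 1},
    {"travel": [0.015, 0, 0.029], "delta_rot": [0.013, 0, 0.025], "jaw": 1},
    {"travel": [0.015, 0, 0.029], "delta_rot": [0.013, 0, 0.025], "jaw": 1},
    {"travel": [0, 0, 0], "delta_rot": [0, 0, 0], "jaw": 1},
    {"travel": [0, 0, 0], "delta_rot": [0, 0, 0], "jaw": 1},
  ],
)

```text
time_s: 20.72
eef_pos: [0.4474, 0.3278, 0.035]
tool_rot: [[-0.69, -0.622, 0.369], [-0.548, 0.783, 0.294], [-0.472, 0.001, -0.882]]
wrist_force: [0.2, 0.2, -1.6]
grip_width: 0.59
gripper_force: 61.5
```

```bash
python3 - <<'E'
from h import *
F=[]
for i in range(3):
    arm.camera('side'); F.append(arm.get_obs()['wrist_force'])
print(np.mean(F,0)); st()
for r in arm.spot_point('side','can_middle_mid')[:2]: print('side',round(r['score'],2),np.round(w('side',r['xyz']),3))
E
```

```text
[-0.01526348 -0.2014136  -1.10605372]
t 20.875 p [0.4476 0.3278 0.0354] g 0.589 61.48 F [ 0.54 -0.34 -1.2 ]
[[-0.69, -0.622, 0.37], [-0.548, 0.783, 0.294], [-0.473, 0.001, -0.881]] [ 0.585  0.303  2.246  0.383  0.11  -2.027]
side 0.91 [ 0.756 -0.27   0.04 ]
side 0.79 [0.445 0.322 0.05 ]
```

Request:
send_rows(
  motion=[
    {"travel": [0.002, 0, 0.004], "delta_rot": [0, 0, 0], "jaw": 1},
    {"travel": [0.002, 0, 0.004], "delta_rot": [0, 0, 0], "jaw": 1},
    {"travel": [0, 0, 0], "delta_rot": [0, 0, 0], "jaw": 1},
  ],
)

```text
time_s: 21.3
eef_pos: [0.448, 0.3282, 0.0333]
tool_rot: [[-0.69, -0.622, 0.371], [-0.547, 0.783, 0.295], [-0.474, 0.0, -0.881]]
wrist_force: [-2.7, -0.8, 4.4]
grip_width: 0.592
gripper_force: 62.5
```

```bash
python3 - <<'E'
from h import *
F=[]
for i in range(3):
    arm.camera('side'); F.append(arm.get_obs()['wrist_force'])
print(np.mean(F,0)); st()
E
```

```text
[-1.93811904 -0.85931817  5.49468147]
t 21.45 p [0.448  0.3282 0.0333] g 0.593 62.53 F [-2.13 -0.84  5.69]
[[-0.69, -0.622, 0.371], [-0.547, 0.783, 0.295], [-0.474, 0.0, -0.881]] [ 0.586  0.307  2.248  0.413  0.102 -2.057]
```

Request:
send_rows(
  motion=[
    {"travel": [0, 0, 0], "delta_rot": [0, 0, 0], "jaw": 0},
    {"travel": [0, 0, 0], "delta_rot": [0, 0, 0], "jaw": -1},
    {"travel": [0, 0, 0], "delta_rot": [0, 0, 0], "jaw": -1},
    {"travel": [0, 0, 0], "delta_rot": [0, 0, 0], "jaw": -1},
    {"travel": [0, 0, 0], "delta_rot": [0, 0, 0], "jaw": -1},
    {"travel": [0, 0, -0.06], "delta_rot": [0, 0, 0], "jaw": -1},
    {"travel": [0, 0, -0.1], "delta_rot": [0, 0, 0], "jaw": -1},
    {"travel": [0, 0, -0.1], "delta_rot": [0, 0, 0], "jaw": -1},
    {"travel": [0, 0, -0.1], "delta_rot": [0, 0, 0], "jaw": -1},
    {"travel": [0, 0, -0.1], "delta_rot": [0, 0, 0], "jaw": -1},
    {"travel": [0, 0, 0], "delta_rot": [0, 0, 0], "jaw": -1},
  ],
)

```text
time_s: 22.82
eef_pos: [0.397, 0.2874, 0.1562]
tool_rot: [[-0.689, -0.622, 0.373], [-0.547, 0.783, 0.296], [-0.476, 0.0, -0.879]]
wrist_force: [0.6, 0.1, -0.9]
grip_width: 0.999
gripper_force: 0.0
```

```bash
python3 - <<'E'
from h import *
st(); arm.camera('side')
for r in arm.spot_point('side','can_middle_mid')[:3]: print('side',round(r['score'],2),np.round(w('side',r['xyz']),3))
for r in arm.spot_point('side','can_right_mid')[:2]: print('side R',round(r['score'],2),np.round(w('side',r['xyz']),3))
c=(.632,-.098,.042)
q=plan(c,t=28,az=-4,back=.11,N=12)
q=plan(c,t=28,az=-4,back=.0,N=6,pose=q)
E
```

```text
t 22.825 p [0.397  0.2874 0.1562] g 0.999 0.0 F [ 0.61  0.14 -0.87]
[[-0.689, -0.622, 0.373], [-0.547, 0.783, 0.296], [-0.476, 0.0, -0.879]] [ 5.680e-01  2.000e-03  2.201e+00  1.140e-01  4.470e-01 -1.765e+00]
side 0.68 [ 0.757 -0.269  0.038]
side 0.62 [0.439 0.324 0.045]
side R 0.78 [ 0.634 -0.099  0.045]
12 rows travel [-0.011, -0.121, 0.016] rot [0.037, 0.0, 0.069] -> tcp [ 0.59  -0.095  0.121] mm/row 36.6 deg 3.5
6 rows travel [0.0, 0.0, 0.061] rot [0.0, 0.0, 0.0] -> tcp [ 0.642 -0.099  0.023] mm/row 18.3 deg 0.0
```

Request:
send_rows(
  motion=[
    {"travel": [-0.011, -0.121, 0.016], "delta_rot": [0.037, 0, 0.069], "jaw": -1},
    {"travel": [-0.011, -0.121, 0.016], "delta_rot": [0.037, 0, 0.069], "jaw": -1},
    {"travel": [-0.011, -0.121, 0.016], "delta_rot": [0.037, 0, 0.069], "jaw": -1},
    {"travel": [-0.011, -0.121, 0.016], "delta_rot": [0.037, 0, 0.069], "jaw": -1},
    {"travel": [-0.011, -0.121, 0.016], "delta_rot": [0.037, 0, 0.069], "jaw": -1},
    {"travel": [-0.011, -0.121, 0.016], "delta_rot": [0.037, 0, 0.069], "jaw": -1},
    {"travel": [-0.011, -0.121, 0.016], "delta_rot": [0.037, 0, 0.069], "jaw": -1},
    {"travel": [-0.011, -0.121, 0.016], "delta_rot": [0.037, 0, 0.069], "jaw": -1},
    {"travel": [-0.011, -0.121, 0.016], "delta_rot": [0.037, 0, 0.069], "jaw": -1},
    {"travel": [-0.011, -0.121, 0.016], "delta_rot": [0.037, 0, 0.069], "jaw": -1},
    {"travel": [-0.011, -0.121, 0.016], "delta_rot": [0.037, 0, 0.069], "jaw": -1},
    {"travel": [-0.011, -0.121, 0.016], "delta_rot": [0.037, 0, 0.069], "jaw": -1},
  ],
)

```text
time_s: 24.48
eef_pos: [0.5929, -0.0966, 0.1195]
tool_rot: [[-0.881, 0.069, 0.468], [0.061, 0.998, -0.032], [-0.469, 0.001, -0.883]]
wrist_force: [1.5, -0.2, 0.3]
grip_width: 0.996
gripper_force: 0.0
```

Request:
send_rows(
  motion=[
    {"travel": [0, 0, 0], "delta_rot": [0, 0, 0], "jaw": -1},
  ],
)

```text
time_s: 24.6
eef_pos: [0.5929, -0.0969, 0.1196]
tool_rot: [[-0.881, 0.069, 0.468], [0.061, 0.998, -0.032], [-0.469, 0.001, -0.883]]
wrist_force: [-0.6, 0.1, 1.0]
grip_width: 0.999
gripper_force: 0.0
```

```bash
python3 - <<'E'
from h import *
st(); arm.camera('wrist')
for r in arm.spot_point('wrist','can_right_mid')[:3]: print(round(r['score'],2),np.round(w('wrist',r['xyz']),3))
c=(.632,-.099,.043)
q=plan(c,t=28,az=-4,back=.0,N=6)
E
```

```text
t 24.6 p [ 0.5929 -0.0969  0.1196] g 0.999 0.0 F [-0.63  0.08  1.04]
[[-0.881, 0.069, 0.468], [0.061, 0.998, -0.032], [-0.469, 0.001, -0.883]] [-0.224  0.226  2.041  0.189  0.398 -1.882]
0.57 [ 0.633 -0.097  0.041]
6 rows travel [0.001, -0.001, 0.06] rot [0.0, -0.0, 0.001] -> tcp [ 0.642 -0.1    0.024] mm/row 18.0 deg 0.0
```

Request:
send_rows(
  motion=[
    {"travel": [0.001, 0, 0.06], "delta_rot": [0, 0, 0], "jaw": -1},
    {"travel": [0.001, 0, 0.06], "delta_rot": [0, 0, 0], "jaw": -1},
    {"travel": [0.001, 0, 0.06], "delta_rot": [0, 0, 0], "jaw": -1},
    {"travel": [0.001, 0, 0.06], "delta_rot": [0, 0, 0], "jaw": -1},
    {"travel": [0.001, 0, 0.06], "delta_rot": [0, 0, 0], "jaw": -1},
    {"travel": [0.001, 0, 0.06], "delta_rot": [0, 0, 0], "jaw": -1},
    {"travel": [0, 0, 0], "delta_rot": [0, 0, 0], "jaw": -1},
    {"travel": [0, 0, 0], "delta_rot": [0, 0, 0], "jaw": 1},
    {"travel": [0, 0, 0], "delta_rot": [0, 0, 0], "jaw": 1},
    {"travel": [0, 0, 0], "delta_rot": [0, 0, 0], "jaw": 1},
    {"travel": [0, 0, 0], "delta_rot": [0, 0, 0], "jaw": 1},
    {"travel": [0, 0, 0], "delta_rot": [0, 0, 0], "jaw": 1},
  ],
)

```text
time_s: 26.2
eef_pos: [0.6429, -0.0989, 0.0271]
tool_rot: [[-0.879, 0.067, 0.473], [0.059, 0.998, -0.032], [-0.474, -0.0, -0.881]]
wrist_force: [-3.2, 0.7, 6.8]
grip_width: 0.603
gripper_force: 62.5
```

```bash
python3 - <<'E'
from h import *
st()
E
```

```text
t 26.2 p [ 0.6429 -0.0989  0.0271] g 0.603 62.49 F [-3.18  0.73  6.84]
[[-0.879, 0.067, 0.473], [0.059, 0.998, -0.032], [-0.474, -0.0, -0.881]] [-0.206  0.427  2.044  0.349  0.192 -2.036]
```

Request:
send_rows(
  motion=[
    {"travel": [0.02, 0, -0.045], "delta_rot": [0, 0, 0], "jaw": 1},
    {"travel": [0.04, 0, -0.09], "delta_rot": [0, 0, 0], "jaw": 1},
    {"travel": [0.04, 0, -0.09], "delta_rot": [0, 0, 0], "jaw": 1},
    {"travel": [0.04, 0, -0.09], "delta_rot": [0, 0, 0], "jaw": 1},
    {"travel": [0.03, 0, -0.09], "delta_rot": [0, 0, 0], "jaw": 1},
    {"travel": [0.01, 0, -0.09], "delta_rot": [0, 0, 0], "jaw": 1},
    {"travel": [0, 0, -0.02], "delta_rot": [0, 0.12, 0], "jaw": 1},
    {"travel": [0, 0, -0.02], "delta_rot": [0, 0.15, 0], "jaw": 1},
    {"travel": [0, 0, -0.02], "delta_rot": [0, 0.15, 0], "jaw": 1},
    {"travel": [0, 0, 0], "delta_rot": [0, 0.15, 0], "jaw": 1},
    {"travel": [0, 0, 0], "delta_rot": [0, 0.15, 0], "jaw": 1},
    {"travel": [0, 0, 0], "delta_rot": [0, 0.12, 0], "jaw": 1},
  ],
)

```text
time_s: 27.7
eef_pos: [0.5175, -0.0905, 0.1479]
tool_rot: [[-0.983, 0.067, -0.171], [0.066, 0.998, 0.011], [0.171, -0.0, -0.985]]
wrist_force: [0.3, 0.1, 0.0]
grip_width: 0.6
gripper_force: 62.5
```

Request:
send_rows(
  motion=[
    {"travel": [0, 0, 0], "delta_rot": [0, 0, 0], "jaw": 1},
    {"travel": [0, 0, 0], "delta_rot": [0, 0, 0], "jaw": 1},
    {"travel": [0, 0, 0], "delta_rot": [0, 0, 0], "jaw": 1},
  ],
)

```text
time_s: 28.08
eef_pos: [0.517, -0.0904, 0.1481]
tool_rot: [[-0.984, 0.067, -0.167], [0.066, 0.998, 0.011], [0.167, 0.0, -0.986]]
wrist_force: [-0.4, 0.3, -0.7]
grip_width: 0.596
gripper_force: 62.4
```

```bash
python3 - <<'E'
from h import *
F=[]
for i in range(6):
    arm.camera('side'); o=arm.get_obs(); F.append(np.r_[o['wrist_force'],o['torque']])
print(np.round(np.mean(F,0),3),np.round(np.std(F,0),3))
st()
for r in arm.spot_point('side','can_right_mid')[:2]: print('side R',round(r['score'],2),np.round(w('side',r['xyz']),3))
c=np.array((.468,.217,.0506))
for az in (18,26,30):
  q=plan(c+[0,0,.05],t=28.2,az=az,N=12)
  q=plan(c+[0,0,.0],t=28.2,az=az,N=5,pose=q)
  print(j5(np.hypot(*q[0][:2]),q[0][2],28.2))
E
```

```text
[ 0.279 -0.041 -1.29  -0.017 -0.125  0.024] [0.291 0.376 0.522 0.027 0.033 0.034]
t 28.375 p [ 0.5179 -0.0904  0.148 ] g 0.597 62.45 F [ 0.4   0.15 -0.43]
[[-0.984, 0.067, -0.167], [0.066, 0.998, 0.011], [0.167, 0.0, -0.986]] [-0.182  0.373  1.628 -0.02   1.308 -1.679]
side R 0.98 [ 0.516 -0.089  0.169]
12 rows travel [0.005, 0.087, 0.02] rot [-0.007, -0.069, -0.041] -> tcp [0.477 0.22  0.082] mm/row 26.7 deg 3.6
5 rows travel [0.016, 0.0, 0.029] rot [0.0, 0.0, 0.0] -> tcp [0.477 0.22  0.032] mm/row 10.0 deg 0.0
[0.26 2.34 0.05]
12 rows travel [-0.001, 0.087, 0.021] rot [-0.009, -0.068, -0.055] -> tcp [0.477 0.221 0.082] mm/row 26.9 deg 4.0
5 rows travel [0.016, 0.0, 0.029] rot [0.0, 0.0, 0.0] -> tcp [0.477 0.221 0.032] mm/row 10.0 deg 0.0
[0.26 2.34 0.05]
12 rows travel [-0.004, 0.087, 0.022] rot [-0.01, -0.068, -0.063] -> tcp [0.477 0.222 0.082] mm/row 27.0 deg 4.2
5 rows travel [0.016, 0.0, 0.029] rot [0.0, 0.0, 0.0] -> tcp [0.477 0.222 0.032] mm/row 10.0 deg 0.0
[0.26 2.34 0.05]
```

```bash
python3 - <<'E'
from h import *
c=np.array((.480,.221,.0506))
q=plan(c+[0,0,.05],t=28.2,az=19,N=12)
E
```

```text
12 rows travel [0.001, 0.087, 0.021] rot [-0.007, -0.069, -0.042] -> tcp [0.489 0.224 0.082] mm/row 27.0 deg 3.7
```

Request:
send_rows(
  motion=[
    {"travel": [0.001, 0.087, 0.021], "delta_rot": [-0.007, -0.069, -0.042], "jaw": 1},
    {"travel": [0.001, 0.087, 0.021], "delta_rot": [-0.007, -0.069, -0.042], "jaw": 1},
    {"travel": [0.001, 0.087, 0.021], "delta_rot": [-0.007, -0.069, -0.042], "jaw": 1},
    {"travel": [0.001, 0.087, 0.021], "delta_rot": [-0.007, -0.069, -0.042], "jaw": 1},
    {"travel": [0.001, 0.087, 0.021], "delta_rot": [-0.007, -0.069, -0.042], "jaw": 1},
    {"travel": [0.001, 0.087, 0.021], "delta_rot": [-0.007, -0.069, -0.042], "jaw": 1},
    {"travel": [0.001, 0.087, 0.021], "delta_rot": [-0.007, -0.069, -0.042], "jaw": 1},
    {"travel": [0.001, 0.087, 0.021], "delta_rot": [-0.007, -0.069, -0.042], "jaw": 1},
    {"travel": [0.001, 0.087, 0.021], "delta_rot": [-0.007, -0.069, -0.042], "jaw": 1},
    {"travel": [0.001, 0.087, 0.021], "delta_rot": [-0.007, -0.069, -0.042], "jaw": 1},
    {"travel": [0.001, 0.087, 0.021], "delta_rot": [-0.007, -0.069, -0.042], "jaw": 1},
    {"travel": [0.001, 0.087, 0.021], "delta_rot": [-0.007, -0.069, -0.042], "jaw": 1},
  ],
)

```text
time_s: 29.92
eef_pos: [0.4882, 0.2234, 0.0808]
tool_rot: [[-0.834, -0.323, 0.447], [-0.283, 0.947, 0.154], [-0.473, 0.002, -0.881]]
wrist_force: [0.6, -1.8, -2.3]
grip_width: 0.599
gripper_force: 62.6
```

Request:
send_rows(
  motion=[
    {"travel": [0, 0, 0], "delta_rot": [0, 0, 0], "jaw": 1},
    {"travel": [0, 0, 0], "delta_rot": [0, 0, 0], "jaw": 1},
  ],
)

```text
time_s: 30.18
eef_pos: [0.4891, 0.2225, 0.0811]
tool_rot: [[-0.835, -0.321, 0.446], [-0.283, 0.947, 0.153], [-0.471, 0.002, -0.882]]
wrist_force: [0.1, 0.3, -1.4]
grip_width: 0.6
gripper_force: 62.7
```

```bash
python3 - <<'E'
from h import *
st()
c=np.array((.480,.221,.0506))
q=plan(c+[0,0,.003],t=28.2,az=19,N=5)
E
```

```text
t 30.175 p [0.4891 0.2225 0.0811] g 0.6 62.69 F [ 0.06  0.32 -1.39]
[[-0.835, -0.321, 0.446], [-0.283, 0.947, 0.153], [-0.471, 0.002, -0.882]] [ 0.439  0.196  2.222 -0.217  0.24  -1.26 ]
5 rows travel [0.014, 0.001, 0.027] rot [-0.0, -0.0, -0.001] -> tcp [0.489 0.224 0.035] mm/row 9.2 deg 0.1
```

Request:
send_rows(
  motion=[
    {"travel": [0.014, 0.001, 0.027], "delta_rot": [0, 0, 0], "jaw": 1},
    {"travel": [0.014, 0.001, 0.027], "delta_rot": [0, 0, 0], "jaw": 1},
    {"travel": [0.014, 0.001, 0.027], "delta_rot": [0, 0, 0], "jaw": 1},
    {"travel": [0.014, 0.001, 0.027], "delta_rot": [0, 0, 0], "jaw": 1},
    {"travel": [0.014, 0.001, 0.027], "delta_rot": [0, 0, 0], "jaw": 1},
    {"travel": [0, 0, 0], "delta_rot": [0, 0, 0], "jaw": 1},
    {"travel": [0.002, 0, 0.003], "delta_rot": [0, 0, 0], "jaw": 1},
    {"travel": [0.002, 0, 0.004], "delta_rot": [0, 0, 0], "jaw": 1},
    {"travel": [0, 0, 0], "delta_rot": [0, 0, 0], "jaw": 1},
  ],
)

```text
time_s: 31.3
eef_pos: [0.4887, 0.2243, 0.0329]
tool_rot: [[-0.835, -0.322, 0.446], [-0.283, 0.947, 0.153], [-0.472, 0.002, -0.882]]
wrist_force: [-0.6, -0.1, -1.4]
grip_width: 0.6
gripper_force: 62.7
```

```bash
python3 - <<'E'
from h import *
F=[]
for i in range(3):
    arm.camera('side'); F.append(arm.get_obs()['wrist_force'])
print(np.mean(F,0)); st()
for r in arm.spot_point('side','can_right_mid')[:2]: print('side R',round(r['score'],2),np.round(w('side',r['xyz']),3))
E
```

```text
[ 0.16134167 -0.07890469 -1.08717708]
t 31.45 p [0.4887 0.2243 0.0329] g 0.602 62.68 F [-0.37  0.21 -0.7 ]
[[-0.835, -0.322, 0.446], [-0.283, 0.947, 0.153], [-0.472, 0.002, -0.882]] [ 0.444  0.289  2.282 -0.575  0.098 -0.894]
side R 0.6 [0.481 0.223 0.052]
```

Not touching yet; down a little more.

Request:
send_rows(
  motion=[
    {"travel": [0.0015, 0, 0.003], "delta_rot": [0, 0, 0], "jaw": 1},
    {"travel": [0.0015, 0, 0.003], "delta_rot": [0, 0, 0], "jaw": 1},
    {"travel": [0, 0, 0], "delta_rot": [0, 0, 0], "jaw": 1},
  ],
)

```text
time_s: 31.88
eef_pos: [0.4895, 0.2247, 0.0323]
tool_rot: [[-0.834, -0.322, 0.449], [-0.282, 0.947, 0.154], [-0.474, 0.002, -0.88]]
wrist_force: [-4.2, -1.9, 11.3]
grip_width: 0.598
gripper_force: 64.2
```

```bash
python3 - <<'E'
from h import *
F=[]
for i in range(3):
    arm.camera('side'); F.append(arm.get_obs()['wrist_force'])
print(np.mean(F,0)); st()
E
```

```text
[-5.48788928 -2.42928605 11.4291417 ]
t 32.025 p [0.4894 0.2247 0.0323] g 0.598 64.22 F [-6.04 -3.28 10.91]
[[-0.834, -0.322, 0.449], [-0.282, 0.947, 0.154], [-0.474, 0.002, -0.88]] [ 0.444  0.291  2.283 -0.614  0.092 -0.856]
```

Request:
send_rows(
  motion=[
    {"travel": [-0.001, 0, -0.002], "delta_rot": [0, 0, 0], "jaw": 1},
    {"travel": [0, 0, 0], "delta_rot": [0, 0, 0], "jaw": 0},
    {"travel": [0, 0, 0], "delta_rot": [0, 0, 0], "jaw": -1},
    {"travel": [0, 0, 0], "delta_rot": [0, 0, 0], "jaw": -1},
    {"travel": [0, 0, 0], "delta_rot": [0, 0, 0], "jaw": -1},
    {"travel": [0, 0, 0], "delta_rot": [0, 0, 0], "jaw": -1},
    {"travel": [0, 0, -0.06], "delta_rot": [0, 0, 0], "jaw": -1},
    {"travel": [0, 0, -0.1], "delta_rot": [0, 0, 0], "jaw": -1},
    {"travel": [0, 0, -0.1], "delta_rot": [0, 0, 0], "jaw": -1},
    {"travel": [0, 0, -0.1], "delta_rot": [0, 0, 0], "jaw": -1},
    {"travel": [0, 0, -0.1], "delta_rot": [0, 0, 0], "jaw": -1},
    {"travel": [0, 0, 0], "delta_rot": [0, 0, 0], "jaw": -1},
  ],
)

```text
time_s: 33.52
eef_pos: [0.4276, 0.2035, 0.1552]
tool_rot: [[-0.833, -0.322, 0.45], [-0.282, 0.947, 0.155], [-0.476, 0.002, -0.88]]
wrist_force: [0.2, 0.4, -0.3]
grip_width: 0.999
gripper_force: 0.0
```

```bash
python3 - <<'E'
from h import *
st(); save('top','t9'); save('side','s9')
for n in ('can_left_mid','can_middle_mid','can_right_mid','pan_top','cup','flask'):
  for r in arm.spot_point('side',n)[:3]: print(n,round(r['score'],2),np.round(w('side',r['xyz']),3))
E
```

```text
t 33.525 p [0.4276 0.2035 0.1552] g 0.999 0.0 F [ 0.23  0.45 -0.28]
[[-0.833, -0.322, 0.45], [-0.282, 0.947, 0.155], [-0.476, 0.002, -0.88]] [ 0.468 -0.022  2.227 -0.149  0.449 -1.312]
can_left_mid 0.82 [0.388 0.078 0.044]
can_left_mid 0.66 [ 0.424 -0.264  0.092]
can_middle_mid 0.81 [0.443 0.326 0.049]
can_middle_mid 0.7 [ 0.756 -0.267  0.041]
can_right_mid 0.59 [0.479 0.222 0.049]
pan_top 0.58 [ 0.423 -0.264  0.057]
cup 0.62 [ 0.459 -0.028  0.002]
```

View pics/s9.png

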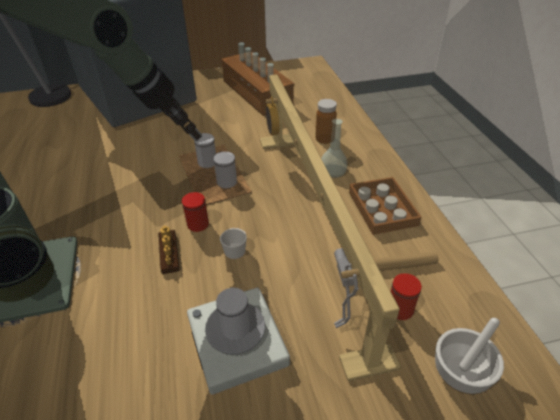

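Both empties stand upright on the mat (px (206,150) and (225,170)), and the loaded canister is at the pan's middle (px (235,312)). Cup and flask have not moved, and the gripper is clear.

```bash
python3 -c "
from rig import arm
print(arm.close_job())"
```

```text
the job is handed in; nothing more can be done
None
```

The job is handed in at about 34 s: all three canisters were lifted and tipped left to right, the left one (about 250 g, so it has the ball) stands on the balance pan, and the two empties stand upright on the mat; the hand-in returned no verdict.

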